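# Photograph a carved whale from three sides and put it on its plinth

### The arm

A 7-joint arm with a two-finger parallel gripper is mounted at the origin on the work surface. World frame = base frame: x ahead of the robot, y to its left, z up, the work surface at z = 0. Lengths are in m, angles in rad, forces in N, time in s.
With the tool pointing down it reaches from about 0.4 to 0.875 m from the base axis. Payload 6.5 kg.
Tool frame: the origin (TCP) lies midway between the tips of the shut fingers; the grasp point (between the pads) lies behind it (grasp_offset is the z of the grasp point in the tool frame, in m); z points along the fingers, y is the line along which they close (so a half turn about z gives the same grasp; the last joint's range is limited). The gripper opens to 88 mm and grips with 3 to 60 N. Pads are 18 mm wide; open, the fingers measure 123 mm over their backs; the gripper's body (75 mm by 187 mm) begins 45 mm behind the grasp point.
Start: joints at [-1.402, 0.536, -0.004, 1.538, 0.003, 1.067, -0.071], TCP at [0.151, 0.632, 0.239] pointing down, gripper open.
Joint ranges: [-2.7, 2.7], [-0.37, 2.16], [-1.27, 1.26], [0.24, 2.4], [-1.31, 4.45], [0.19, 1.91], [-2.76, 2.76]. Speed limits (rad/s): [2.39, 2.39, 3.14, 3.14, 3.14, 3.14, 3.14].

### API

Orientations are given as a rotation vector (axis times angle).
In Python, from plant import * gives the robot as it stands.
- The arm moves only by the tool carry_out, never from a script. Its argument "rows" is a list of rows, each an object with "jaw": the opening in per cent of the stroke, from 0 (shut) to 100 (fully open); "offset": the shift along the world's x, y, z in m, a list of three; "angular": the turn, a rotation vector about the world's x, y, z in degrees, a list of three. In form: [{"jaw": jaw, "offset": [x, y, z], "angular": [ax, ay, az]}, ...]. A call has 1 to 5 rows; each row shifts and turns the commanded pose from where the row before left it; what a row does not reach is not made up. A row lasts 1/12 s, in which the tool goes at most 41.7 mm and 7.16 degrees, less where a joint would pass 70% of its speed; a pose out of reach is approached as far as the arm can. A call with a gripper value outside its range is refused whole. The fingers move at their own pace and stop on an object; the grip force is fixed at half the most. Time passes only in rows, so rows that do not move let the fingers close. It gives the time, the measured TCP pose, the force, the opening and the grip force at its end, in the units of the state.
- get_state(): the state, without advancing time (a new reading comes with each control period).
- read_camera(name): name is "side" or "top" or "wrist"; returns a dict with "img" (400x640x3 uint8, blue, green, red), "mtx" (3x3 intrinsics, pixels), "R" (3x3) and "t" (3): a world point X has camera coordinates R X + t; the wrist camera has in their place "T_tool_cam" (4x4, takes a point from camera to tool coordinates, whose origin is the TCP and whose axes are the flange's). Camera axes: x right, y down, z forward; pixel columns grow to the right and rows downward; lengths in m; the calibration is good to about 2 mm. A picture is of the moment at which its call begins: read the wrist's pose just before it. There is no depth.
- hand_in(): hands the job in; it is judged then, once.
Trained networks look in a picture, given as the dict that the camera call returned (one of the last four; its "shot" number tells which), for a name from the list of things; names that differ only in an ending like _2 or _b are one class to them, and where a whole thing is asked for, a point or a joint stands for the part that bears it (a point fixed in the world has none). Each returns a list of dicts, best first, with "score" (0 to 1); they miss things now and then, are a little off and sometimes report something else, mostly with a low value. They report only what shows in the picture. A call takes as long as a camera call. They do not tell look-alikes from the thing itself.
- masks_of(picture, label): "pixels" (400x640 bool, what is visible of it) and "bbox" ([left, top, width, height] as shares, 0 to 1, of the picture: columns of its width, rows of its height, round what is visible of it).
- place_of(picture, label): "centre" ([column, row] as shares, 0 to 1, of the picture: columns of its width, rows of its height: a listed point, or the origin of a listed thing).
The state is a dict: "t": time; "qpos": joint angles; "joint_vel": joint speeds; "joint_torque": joint torques, N m; "ee_pos": TCP position; "ee_rot": TCP orientation; "ft_force": force on the tool from outside, world axes, zero at the start; "ft_torque": the same for the moment, N m; "width": opening from 0.0 (shut) to 1.0 (fully open); "grip_force": force on a finger pad.
Only numpy, scipy, OpenCV 4.12 (cv2) and the standard library are available. Lean on these libraries where they do the work, as an engineer would, in place of code of your own. Each camera call takes 0.05 s, during which the arm holds its last target. There are 200 camera calls.

### The job

Raise the lid of the plywood box right over so that it stays open, take out the carved wooden whale, and show it to the camera for the catalogue: hold it level, belly down, over the cross mark at the height of the lens, keeping still for a good second each time, first with its left flank square to the lens, then head-on with its nose to the lens, then with its right flank. Then set it down without dropping it, belly down and lengthwise in the middle of the dark wooden plinth, and let go. Leave everything else, the sanding block in the box included, where it is.

Things in the scene. Friction and masses are not known exactly. Their poses are not given: they have to be found in the camera images.
- crate: The plywood box, fixed to the table, left or right of the camera: 200 mm (its x) by 260 mm (its y), 55 mm high, walls and floor 8 mm thick. Origin at the centre of its underside; its -x side faces the robot, the lid's hinge runs along its top +x edge. The whale and the sanding block lie in it side by side in y.
- lid (a joint): Angle of the box's lid, a plywood board 8 mm thick, 0.22 kg, covering the whole box: 0 shut, grows as its edge nearest the robot rises, 1.9 rad fully over (its stop). Let go below about 1.5 rad it falls shut; beyond 1.6 rad it counts as raised, falls open and stays on its stop. The hinge turns freely.
- lid_handle (a point): Middle of the round wooden knob on the lid: a disc 28 mm across and 16 mm thick on a 12 mm stem. This point lies 35 mm above the lid's upper face, on its centre line, 30 mm in from the edge nearest the robot. Pinched with the fingers closing along the hinge's line, it pivots between them while the lid swings.
- lid_hinge (a point): A point on the lid's hinge axis (midway along it), 55.5 mm above the table, at the level of the lid's underside. Its axes turn with the lid; the hinge axis is its y axis. With the lid shut the knob's middle lies 170 mm nearer the robot (-x of the box) and 43 mm above this point.
- whale_center (a point): Middle of the whale's thick body, half-way up (23 mm above its flat belly), where it can be gripped across its sides. x points to the nose (60 mm ahead; its tail ends 80 mm behind), y to its left flank, z up from its back. At first it lies on its belly on the box's floor, nose away from the robot.
- whale_nose (a point): Tip of the whale's nose, half-way up, 60 mm ahead of the whale's centre.
- mark (a point): The point in the air where the whale's centre is to be held: straight above the black cross on the round aluminium foot plate (64 mm across, 5 mm thick) in front of the camera, 150 mm above the table, at lens height, 180 mm in front of the lens. Axes as those of the lens.
- lens (a point): Centre of the front of the lens, 150 mm above the table. The camera, fixed to the table, is a black body 100 mm wide, top at 181 mm, on a post and foot; it looks along -x of this frame, roughly towards the robot. y is level, z up. The whale's nose points along -y when its left flank faces the lens, +x head-on, +y with the right flank.
- plinth_top (a point): Centre of the upper face of the plinth, a dark wooden board fixed to the table, 120 mm (its x) by 200 mm (its y, the long way) and 30 mm high. Lying on it, the whale's centre is 23 mm above this point; its nose may point either way along y. It stands on the other side of the camera from the box.
- plinth: The same plinth; origin at the centre of its underside.
- whale: The carved whale: plain brown wood, about 0.15 kg, 140 mm long; a blunt rounded body 100 mm long, 48 mm wide, 46 mm high with parallel sides (from 40 mm behind its centre point to the nose), then a tapering tail with a flat, forked tail fin about 75 mm wide. Origin on its belly, 10 mm behind and 23 mm below the centre point.
- sander_c (a point): Centre of the cork sanding block in the box, 70 x 40 x 28 mm, long side along the box's x. Leave it.
- ink_c (a point): Small glass jar of ink, 48 mm across, 75 mm high; its middle. Leave it.
- tape_c (a point): Roll of paper tape lying flat, 96 mm across, 24 mm high; its middle. Leave it.
- clip_c (a point): Big steel clip, 50 x 70 mm, 14 mm high; its middle. Leave it.
Mind the look-alikes: they are no part of the job. Of the things that look like the plinth, take the one that is nearest to the robot's base at the start.

How it is judged:
On the way, in this order (a step that is already met when the one before it is completed fails the run):
1. the lid is raised past 1.6 rad, so that it stays open (value of joint lid above 1.6 rad), for 0.2 s.
2. the whale is held still and level, its centre within 40 mm of the mark, its left flank square to the lens within 0.25 rad, for 0.8 s (distance between whale_center and mark below 0.04 m and angle between whale_center's own z axis and vertical below 0.25 rad and linear speed of whale below 0.04 m/s and angular speed of whale below 0.25 rad/s and angle between the x axis of whale_center and the y axis of lens, either way round below 0.25 rad and y of whale_nose in the frame of lens below 0 m), for 0.8 s.
3. the same with its nose to the lens (distance between whale_center and mark below 0.04 m and angle between whale_center's own z axis and vertical below 0.25 rad and linear speed of whale below 0.04 m/s and angular speed of whale below 0.25 rad/s and angle between the x axis of whale_center and the x axis of lens, either way round below 0.25 rad and x of whale_nose in the frame of lens above -0.18 m), for 0.8 s.
4. the same with its right flank to the lens (distance between whale_center and mark below 0.04 m and angle between whale_center's own z axis and vertical below 0.25 rad and linear speed of whale below 0.04 m/s and angular speed of whale below 0.25 rad/s and angle between the x axis of whale_center and the y axis of lens, either way round below 0.25 rad and y of whale_nose in the frame of lens above 0 m), for 0.8 s.
At the end, for the whole second after the job is handed in: The whale rests on its belly on the plinth (upright within 0.12 rad), its centre within 30 mm across and 35 mm along of the plinth's middle, its length along the plinth's long side within 0.25 rad, still; the lid is still open (x of whale_center in the frame of plinth_top between -0.03 and 0.03 m and y of whale_center in the frame of plinth_top between -0.035 and 0.035 m and z of whale_center in the frame of plinth_top between 0.017 and 0.03 m and angle between whale_center's own z axis and vertical below 0.12 rad and angle between the x axis of whale_center and the y axis of plinth_top, either way round below 0.25 rad and linear speed of whale below 0.02 m/s and contact force between whale and plinth above 0.3 N and value of joint lid above 1.5 rad); the robot touches nothing.
It fails at once if the whale is dropped or thrown (moving faster than 0.5 m/s with no finger on it) (linear speed of whale above 0.5 m/s and contact force between the fingers and whale below 0.05 N).
It fails at once if something else on the table, or the sanding block, is moved by more than 30 mm (distance of any of sander_c, ink_c, tape_c, clip_c from where it was at the start of the episode above 0.03 m).
It also fails if it takes over 72 s, if anything falls off the work surface, if the arm or the gripper's body presses on something with over 40 N, if the wrist force passes 120 N, or if a joint passes its speed limit or range.

## Working session

There is one attempt and no reset: what is moved stays moved. The work goes in short steps, Python scripts to look and compute and a tool call to move; the robot and the scene stay as the last step left them, time stands still between calls to the robot, and variables do not carry over. Pictures are saved under pics/ and viewed, at most 10 in all, crops included, and the job is handed in when it is done.

Besides the shell and the picture viewer there is one more tool, called after "Emit:" as name(argument=value, ...), one argument or row to a line, values as JSON. carry_out: Moves the arm, as the interface text tells. Its arguments: {"type":"object","properties":{"rows":{"type":"array","items":{"type":"object","properties":{"jaw":{"type":"number"},"offset":{"type":"array","items":{"type":"number"}},"angular":{"type":"array","items":{"type":"number"}}}}}},"required":["rows"]}

```bash
ls; mkdir -p pics; python3 - <<'E'
from plant import *
import cv2
s=get_state();print({k:s[k] for k in('t','ee_pos','ee_rot','width')})
for n in('top','side'):
    p=read_camera(n);cv2.imwrite(f'pics/{n}0.png',p['img'])
    print(n,p['mtx'].tolist() if hasattr(p['mtx'],'tolist') else p['mtx'],p['R'],p['t'])
    for l in('crate','lid_handle','plinth','plinth_top','lens','mark','lid_hinge','ink_c','tape_c','clip_c'):
        print(l,[(round(d['centre'][0]*640),round(d['centre'][1]*400),round(d['score'],2)) for d in place_of(p,l)][:4])
E
```

```text
pics
{'t': 0.0, 'ee_pos': array([0.15110084, 0.6315581 , 0.23784691]), 'ee_rot': array([-3.67811262e-01, -3.11992814e+00,  2.71889427e-03]), 'width': 1.0005125893304077}
top [[416.0746426695015, 0.0, 315.76088529833095], [0.0, 416.0746426695015, 197.0178481258036], [0.0, 0.0, 1.0]] [[ 1.28546546e-02 -9.99917211e-01  5.73004556e-04]
 [-9.85205874e-01 -1.27634638e-02 -1.70899031e-01]
 [ 1.70892196e-01  1.63232057e-03 -9.85288381e-01]] [0.10621255 0.50783816 1.32865267]
crate [(442, 196, 0.58)]
lid_handle [(377, 238, 0.7), (252, 218, 0.65), (456, 216, 0.56)]
plinth [(167, 257, 0.97), (250, 219, 0.74), (237, 155, 0.64)]
plinth_top [(249, 219, 0.81), (241, 152, 0.76), (165, 254, 0.59)]
lens []
mark [(353, 208, 0.83)]
lid_hinge [(448, 164, 0.7)]
ink_c []
tape_c [(321, 241, 0.66)]
clip_c [(375, 235, 0.58)]
side [[379.5577698185428, 0.0, 319.69717501675194], [0.0, 379.5577698185428, 199.20466784689944], [0.0, 0.0, 1.0]] [[ 0.83373917 -0.55207884  0.00937843]
 [-0.36511635 -0.56397437 -0.74069087]
 [ 0.41420895  0.61411877 -0.67178053]] [-0.37062905  0.33496088  1.16276181]
crate [(399, 306, 0.83)]
lid_handle [(383, 300, 0.63)]
plinth [(313, 170, 0.82), (217, 173, 0.67), (274, 196, 0.62)]
plinth_top [(309, 163, 0.98), (217, 169, 0.85), (276, 189, 0.72)]
lens [(364, 197, 0.63)]
mark []
lid_hinge [(426, 279, 0.71), (396, 306, 0.57)]
ink_c [(305, 250, 0.61)]
tape_c [(286, 241, 0.73)]
clip_c [(318, 270, 0.89)]
```

View pics/top0.png

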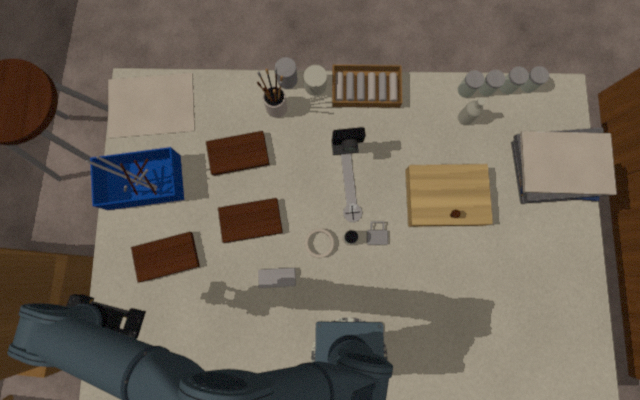

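View pics/side0.png

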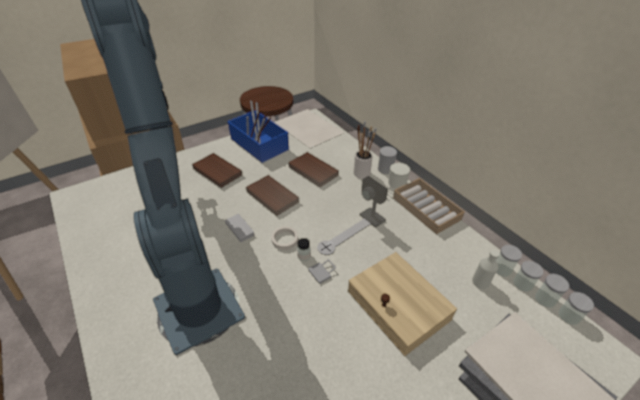

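Top view: the knob is at (456,214) on the lid of the box at (449,195), with the cross at (353,212) and the camera at (348,138). There are three plinth-like boards, at (166,257), (251,220) and (238,153). Next I'll measure each board's distance to the base.

```bash
cat > h.py <<'E'
from plant import *
import cv2, numpy as np
from scipy.spatial.transform import Rotation as Ro
def cam(p):
    if 'R' in p: return p['R'],p['t']
    s=p['s'];T=np.eye(4);T[:3,:3]=Ro.from_rotvec(s['ee_rot']).as_matrix();T[:3,3]=s['ee_pos']
    M=np.linalg.inv(T@p['T_tool_cam']);return M[:3,:3],M[:3,3]
def shot(n):
    s=get_state();p=dict(read_camera(n));p['s']=s;return p
def onz(p,uv,z):
    R,t=cam(p);uv=np.atleast_2d(np.float64(uv))
    d=np.c_[uv,np.ones(len(uv))]@np.linalg.inv(p['mtx']).T@R;c=-R.T@t
    return c+d*((z-c[2])/d[:,2])[:,None]
def px(p,X):
    R,t=cam(p);q=p['mtx']@(R@np.array(X)+t);return q[:2]/q[2]
def tri(obs):  # [(p,uv)]
    A=[];b=[]
    for p,uv in obs:
        R,t=cam(p);c=-R.T@t;d=R.T@np.linalg.inv(p['mtx'])@np.array([*uv,1]);d/=np.linalg.norm(d)
        P=np.eye(3)-np.outer(d,d);A.append(P);b.append(P@c)
    return np.linalg.lstsq(np.vstack(A),np.hstack(b),rcond=None)[0]
def rect(p,m,z):
    c=max(cv2.findContours(m.astype(np.uint8),0,2)[0],key=cv2.contourArea)[:,0,:]
    r=cv2.minAreaRect((onz(p,c,z)[:,:2]*1000).astype(np.float32));return r
def pts(p,l): return [((d['centre'][0]*640,d['centre'][1]*400),d['score']) for d in place_of(p,l)]
E
python3 - <<'E'
from h import *
np.set_printoptions(precision=4,suppress=True)
p=shot('top');q=shot('side')
for l,z in(('plinth',.03),('crate',.0635),('lid_handle',.0985),('mark',.005),('lens',.15),('ink_c',.0375),('tape_c',.012),('clip_c',.007)):
    for im,n in((p,'top'),(q,'side')):
        for d in masks_of(im,l):
            m=d['pixels']
            if m.sum()<5: continue
            r=rect(im,m,z);print(l,n,round(d['score'],2),int(m.sum()),np.round(r[0]),np.round(r[1]),round(r[2],1))
for l,z in(('plinth_top',.03),('mark',.005),('lid_handle',.0985),('lens',.15),('lid_hinge',.0555),('crate',0)):
    for im,n in((p,'top'),(q,'side')):
        for uv,s in pts(im,l): print(l,n,np.round(uv),round(s,2),onz(im,uv,z)[0])
print('cross',onz(p,(353,212),.005),onz(q,(327,247),.005)) 
print('knob',tri([(p,(456,213)),(q,(385,298))]))
cv2.imwrite('pics/crop1.png',cv2.resize(p['img'][110:300,120:500],None,fx=2,fy=2,interpolation=2))
E
```

```text
plinth top 0.79 2311 [306. 601.] [120. 206.] 16.0
plinth top 0.58 2080 [656. 383.] [126. 201.] 11.8
plinth top 0.57 2305 [428. 330.] [128. 204.] 10.4
plinth top 0.26 385 [390. -88.] [69. 76.] 0.7
plinth side 0.9 967 [654. 368.] [142. 217.] 11.1
plinth side 0.86 1221 [424. 318.] [135. 222.] 10.1
plinth side 0.77 952 [302. 587.] [131. 228.] 13.9
crate top 0.84 5160 [ 515. -317.] [205. 274.] 1.5
crate top 0.69 4813 [ 517. -324.] [202. 262.] 1.7
crate side 0.95 6127 [ 505. -333.] [231. 275.] 0.9
lid_handle top 0.93 4882 [ 512. -312.] [196. 260.] 0.7
lid_handle top 0.48 189 [372.   6.] [44. 47.] 0.7
lid_handle top 0.47 2327 [420. 320.] [122. 194.] 10.4
lid_handle side 0.76 5107 [ 497. -342.] [196. 254.] 0.8
mark top 0.65 1579 [596.  11.] [114. 332.] 87.4
mark side 0.77 1360 [667.  40.] [473. 167.] 29.6
lens top 0.68 1557 [563.  12.] [299. 103.] 0.4
lens top 0.28 4774 [ 502. -295.] [186. 244.] 1.7
lens side 0.85 1352 [569. -67.] [411. 147.] 29.8
lens side 0.63 6205 [ 455. -369.] [210. 253.] 1.5
ink_c top 0.7 186 [374.  -1.] [46. 46.] 0.1
ink_c side 0.51 284 [377.  -1.] [102.  44.] 59.0
tap
[... 455 characters left out ...]
0.03  ]
plinth_top side [273. 189.] 0.71 [0.4424 0.339  0.03  ]
mark top [356. 207.] 0.8 [ 0.482  -0.0232  0.005 ]
mark top [448. 165.] 0.39 [ 0.631  -0.3392  0.005 ]
lid_handle top [455. 214.] 0.86 [ 0.4474 -0.3261  0.0985]
lid_handle side [386. 296.] 0.98 [ 0.4572 -0.3224  0.0985]
lens top [353. 154.] 0.68 [ 0.6239 -0.001   0.15  ]
lens side [363. 195.] 0.65 [0.6364 0.0141 0.15  ]
lid_hinge top [448. 165.] 0.55 [ 0.6171 -0.3245  0.0555]
lid_hinge side [426. 279.] 0.84 [ 0.6279 -0.3262  0.0555]
crate top [445. 198.] 0.61 [ 0.5156 -0.3275  0.    ]
crate side [396. 305.] 0.63 [ 0.5174 -0.3221  0.    ]
cross [[ 0.4635 -0.0134  0.005 ]] [[ 0.466  -0.0143  0.005 ]]
knob [ 0.4505 -0.3278  0.1003]
```

View pics/crop1.png

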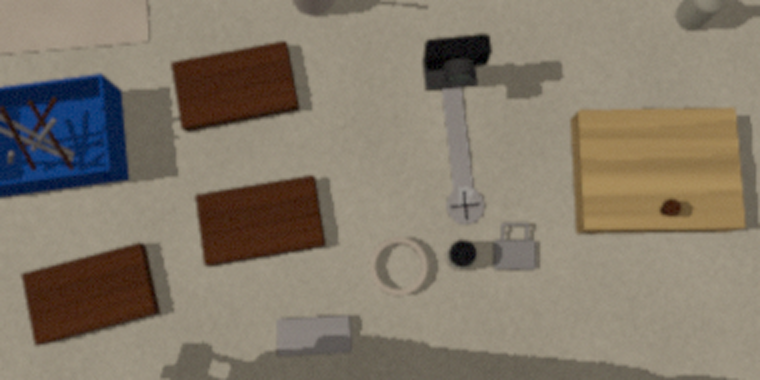

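Distances to the base are 0.54 m for the board at (251,220), 0.67 m for (166,257) and 0.76 m for (238,153). So the plinth is (251,220), at about (0.425, 0.327) m with a yaw of about 10°. It stands across the camera from the box, and the crop confirms it. Next I move over the knob.

Emit:
carry_out(
  rows=[
    {"jaw": 100,"offset": [0.025,-0.022,0.008],"angular": [0,0,-6]},
    {"jaw": 100,"offset": [0.025,-0.028,0.005],"angular": [0,0,-6]},
    {"jaw": 100,"offset": [0.025,-0.028,0.005],"angular": [0,0,-6]},
    {"jaw": 100,"offset": [0.025,-0.028,0.005],"angular": [0,0,-6]},
    {"jaw": 100,"offset": [0.025,-0.028,0.005],"angular": [0,0,-6]},
  ],
)

```text
t: 3.02
ee_pos: [0.2772, 0.4968, 0.2671]
ee_rot: [-1.17, -2.915, -0.001]
ft_force: [-0.6, 0.6, -0.2]
width: 0.999
grip_force: 0.0
```

```bash
python3 - <<'E'
from h import *
import plant
s=get_state();print(s['t'],s['qpos'],s['ee_pos'],Ro.from_rotvec(s['ee_rot']).as_matrix().round(3)); print(getattr(plant,'grasp_offset',None),[k for k in dir(plant) if k[0]!='_'])
E
```

```text
3.0167 [-1.25520576  0.36765455  0.14737073  1.73657896 -0.06132462  1.04145954
 -0.27918151] [0.27717655 0.49675143 0.26707501] [[-0.722  0.691  0.   ]
 [ 0.691  0.722  0.   ]
 [ 0.     0.    -1.   ]]
-0.0187 ['PlanningError', 'get_state', 'grasp_offset', 'hand_in', 'masks_of', 'place_of', 'read_camera']
```

Emit:
carry_out(
  rows=[
    {"jaw": 100,"offset": [0.025,-0.028,0],"angular": [0,0,-5.5]},
    {"jaw": 100,"offset": [0.025,-0.028,0],"angular": [0,0,-5.5]},
    {"jaw": 100,"offset": [0.025,-0.028,0],"angular": [0,0,-5.5]},
    {"jaw": 100,"offset": [0.025,-0.028,0],"angular": [0,0,-5.5]},
    {"jaw": 100,"offset": [0.025,-0.028,0],"angular": [0,0,-5.5]},
  ],
)

```text
t: 3.43
ee_pos: [0.4022, 0.3567, 0.267]
ee_rot: [-1.829, -2.554, -0.001]
ft_force: [0.3, -0.4, -0.7]
width: 1.0
grip_force: 0.0
```

Emit:
carry_out(
  rows=[
    {"jaw": 100,"offset": [0.025,-0.028,0],"angular": [0,0,-5.5]},
    {"jaw": 100,"offset": [0.025,-0.028,0],"angular": [0,0,-5.5]},
    {"jaw": 100,"offset": [0,-0.037,0],"angular": [0,0,-5.5]},
    {"jaw": 100,"offset": [0,-0.037,0],"angular": [0,0,-5.5]},
    {"jaw": 100,"offset": [0,-0.037,0],"angular": [0,0,-5.5]},
  ],
)

```text
t: 3.85
ee_pos: [0.4514, 0.1893, 0.2667]
ee_rot: [2.384, 2.046, 0.0]
ft_force: [0.4, 0.3, 0.8]
width: 1.0
grip_force: 0.0
```

Emit:
carry_out(
  rows=[
    {"jaw": 100,"offset": [0,-0.037,0],"angular": [0,0,-5.5]},
    {"jaw": 100,"offset": [0,-0.037,0],"angular": [0,0,-5.5]},
    {"jaw": 100,"offset": [0,-0.037,0],"angular": [0,0,-5.5]},
    {"jaw": 100,"offset": [0,-0.037,0],"angular": [0,0,-5.5]},
    {"jaw": 100,"offset": [0,-0.037,0],"angular": [0,0,-5.5]},
  ],
)

```text
t: 4.27
ee_pos: [0.451, 0.0046, 0.267]
ee_rot: [-2.801, -1.421, -0.002]
ft_force: [1.5, 0.4, -0.2]
width: 1.002
grip_force: 0.0
```

Emit:
carry_out(
  rows=[
    {"jaw": 100,"offset": [0,-0.037,0],"angular": [0,0,-5.5]},
    {"jaw": 100,"offset": [0,-0.037,0],"angular": [0,0,-5.5]},
    {"jaw": 100,"offset": [0,-0.037,0],"angular": [0,0,-5.5]},
    {"jaw": 100,"offset": [0,-0.037,0],"angular": [0,0,-5.5]},
    {"jaw": 100,"offset": [0,-0.037,0],"angular": [0,0,-5.5]},
  ],
)

```text
t: 4.68
ee_pos: [0.4511, -0.1804, 0.2671]
ee_rot: [-3.059, -0.715, -0.002]
ft_force: [1.0, -0.5, 0.6]
width: 0.996
grip_force: 0.0
```

Emit:
carry_out(
  rows=[
    {"jaw": 100,"offset": [0,-0.037,0],"angular": [0,0,-5.5]},
    {"jaw": 100,"offset": [0,-0.037,0],"angular": [0,0,-5.5]},
    {"jaw": 100,"offset": [0,-0.037,0],"angular": [0,0,-5.5]},
    {"jaw": 100,"offset": [0,-0.037,0],"angular": [0,0,-5.5]},
  ],
)

```text
t: 5.02
ee_pos: [0.4512, -0.3284, 0.2668]
ee_rot: [-3.139, -0.119, -0.001]
ft_force: [0.2, -0.4, 0.7]
width: 0.997
grip_force: 0.0
```

```bash
python3 - <<'E'
from h import *
s=get_state();print(s['t'],s['qpos'].round(2),Ro.from_rotvec(s['ee_rot']).as_matrix().round(3)); 
p=shot('wrist');cv2.imwrite('pics/w1.png',p['img'])
for z,l in((.0985,'lid_handle'),):
    for d in masks_of(p,l): r=rect(p,d['pixels'],.0635);print('lidmask',d['score'],r)
    for uv,sc in pts(p,l): print(l,sc,np.round(uv),onz(p,uv,z))
E
```

```text
5.0167 [-0.12  0.47  0.91  1.79 -0.42  1.08 -0.56] [[ 0.997  0.075  0.001]
 [ 0.075 -0.997  0.   ]
 [ 0.001 -0.    -1.   ]]
lidmask 0.7 ((520.1094970703125, -325.44549560546875), (198.5750274658203, 260.6225280761719), 1.8036768436431885)
lid_handle 0.95 [318. 179.] [[ 0.45423692 -0.32892534  0.0985    ]]
```

View pics/w1.png

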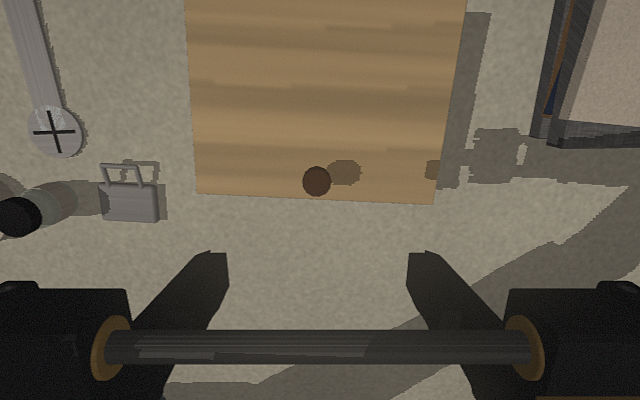

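The wrist view shows the knob at (317,181) on the lid, with the fingers clear either side of it. I go down and pinch it.

Emit:
carry_out(
  rows=[
    {"jaw": 100,"offset": [0.002,0,-0.037],"angular": [0,0,-2.5]},
    {"jaw": 100,"offset": [0,0,-0.037],"angular": [0,0,0]},
    {"jaw": 100,"offset": [0,0,-0.037],"angular": [0,0,0]},
    {"jaw": 100,"offset": [0,0,-0.037],"angular": [0,0,0]},
    {"jaw": 100,"offset": [0,0,-0.037],"angular": [0,0,0]},
  ],
)

```text
t: 5.58
ee_pos: [0.454, -0.3249, 0.0801]
ee_rot: [-3.14, -0.061, -0.001]
ft_force: [0.9, 0.5, 0.5]
width: 1.003
grip_force: 0.0
```

Emit:
carry_out(
  rows=[
    {"jaw": 20,"offset": [0,0,0],"angular": [0,0,0]},
    {"jaw": 10,"offset": [0,0,0],"angular": [0,0,0]},
    {"jaw": 0,"offset": [0,0,0],"angular": [0,0,0]},
    {"jaw": 0,"offset": [0,0,0],"angular": [0,0,0]},
    {"jaw": 0,"offset": [0,0,0],"angular": [0,0,0]},
  ],
)

```text
t: 6.0
ee_pos: [0.4546, -0.3275, 0.0839]
ee_rot: [3.139, 0.057, 0.005]
ft_force: [1.1, 0.1, -0.5]
width: 0.644
grip_force: 0.0
```

Emit:
carry_out(
  rows=[
    {"jaw": 0,"offset": [0,0,0],"angular": [0,0,0]},
    {"jaw": 0,"offset": [0,0,0],"angular": [0,0,0]},
    {"jaw": 0,"offset": [0,0,0],"angular": [0,0,0]},
    {"jaw": 0,"offset": [0,0,0],"angular": [0,0,0]},
    {"jaw": 0,"offset": [0,0,0],"angular": [0,0,0]},
  ],
)

```text
t: 6.42
ee_pos: [0.4533, -0.3275, 0.082]
ee_rot: [3.14, 0.056, 0.001]
ft_force: [1.4, -1.9, 0.5]
width: 0.304
grip_force: 30.0
```

Emit:
carry_out(
  rows=[
    {"jaw": 0,"offset": [0,0,0],"angular": [0,0,0]},
  ],
)

```text
t: 6.5
ee_pos: [0.4534, -0.3275, 0.082]
ee_rot: [3.14, 0.056, 0.001]
ft_force: [0.1, -2.3, 1.1]
width: 0.298
grip_force: 30.0
```

Emit:
carry_out(
  rows=[
    {"jaw": 0,"offset": [0.0065,0.0002,0.0204],"angular": [0,0,0]},
    {"jaw": 0,"offset": [0.0089,0.0003,0.0195],"angular": [0,0,0]},
    {"jaw": 0,"offset": [0.0113,0.0004,0.0182],"angular": [0,0,0]},
    {"jaw": 0,"offset": [0.0134,0.0004,0.0167],"angular": [0,0,0]},
    {"jaw": 0,"offset": [0.0153,0.0005,0.015],"angular": [0,0,0]},
  ],
)

```text
t: 6.92
ee_pos: [0.5081, -0.3261, 0.1725]
ee_rot: [3.14, 0.054, -0.001]
ft_force: [4.7, -5.7, -7.0]
width: 0.302
grip_force: 30.0
```

Emit:
carry_out(
  rows=[
    {"jaw": 0,"offset": [0.017,0.0005,0.013],"angular": [0,0,0]},
    {"jaw": 0,"offset": [0.0185,0.0006,0.0108],"angular": [0,0,0]},
    {"jaw": 0,"offset": [0.0197,0.0006,0.0084],"angular": [0,0,0]},
    {"jaw": 0,"offset": [0.0205,0.0006,0.006],"angular": [0,0,0]},
    {"jaw": 0,"offset": [0.0212,0.0007,0.0035],"angular": [0,0,0]},
  ],
)

```text
t: 7.33
ee_pos: [0.6054, -0.3237, 0.2143]
ee_rot: [3.139, 0.054, -0.001]
ft_force: [-1.1, -5.3, -2.7]
width: 0.301
grip_force: 30.0
```

Emit:
carry_out(
  rows=[
    {"jaw": 0,"offset": [0.0214,0.0007,0.0009],"angular": [0,0,0]},
    {"jaw": 0,"offset": [0.0213,0.0007,-0.0018],"angular": [0,0,0]},
    {"jaw": 0,"offset": [0.021,0.0007,-0.0043],"angular": [0,0,0]},
    {"jaw": 0,"offset": [0.0203,0.0006,-0.0069],"angular": [0,0,0]},
    {"jaw": 0,"offset": [0,0,0],"angular": [0,0,0]},
  ],
)

```text
t: 7.75
ee_pos: [0.6925, -0.3217, 0.2006]
ee_rot: [3.135, 0.058, 0.004]
ft_force: [1.8, -4.7, 3.6]
width: 0.304
grip_force: 30.2
```

```bash
python3 - <<'E'
from h import *
s=get_state();print(s['t'],s['qpos'].round(2),s['ee_pos'],s['ft_force'],s['width'])
p=shot('side');cv2.imwrite('pics/s1.png',p['img'][150:400,220:620].repeat(2,0).repeat(2,1))
E
```

```text
7.75 [-0.02  0.89  0.77  1.25 -0.61  1.23 -0.78] [ 0.69251202 -0.32166468  0.20063829] [ 1.75247329 -4.69538376  3.55233771] 0.3040173073415482
```

View pics/s1.png

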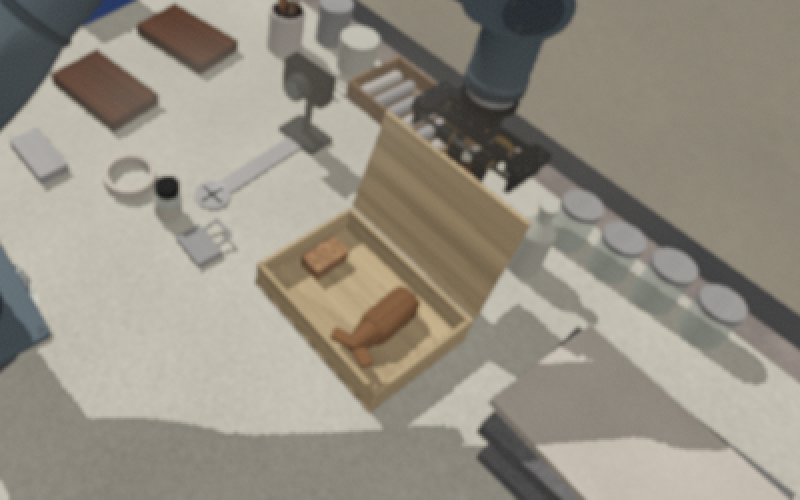

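The lid is past vertical. The whale lies at about crop (380,325) in the -y half of the box, nose away from the robot, and the sanding block is at (325,255). I release the knob and back off over the top of the lid.

Emit:
carry_out(
  rows=[
    {"jaw": 60,"offset": [0,0,0],"angular": [0,0,0]},
    {"jaw": 80,"offset": [0,0,0],"angular": [0,0,0]},
    {"jaw": 100,"offset": [0,0,0],"angular": [0,0,0]},
    {"jaw": 100,"offset": [0,0,0],"angular": [0,0,0]},
    {"jaw": 100,"offset": [0,0,0],"angular": [0,0,0]},
  ],
)

```text
t: 8.22
ee_pos: [0.6894, -0.3188, 0.2009]
ee_rot: [-3.14, -0.057, 0.001]
ft_force: [0.8, -0.0, 0.4]
width: 0.656
grip_force: 0.1
```

Emit:
carry_out(
  rows=[
    {"jaw": 100,"offset": [0,0,0.01],"angular": [0,0,0]},
    {"jaw": 100,"offset": [0,0,0.03],"angular": [0,0,0]},
    {"jaw": 100,"offset": [0,0,0.035],"angular": [0,0,0]},
    {"jaw": 100,"offset": [0,0,0.035],"angular": [0,0,0]},
    {"jaw": 100,"offset": [-0.03,-0.01,0.01],"angular": [0,0,0]},
  ],
)

```text
t: 8.63
ee_pos: [0.6659, -0.3266, 0.3274]
ee_rot: [3.138, 0.07, 0.015]
ft_force: [1.0, 1.1, 1.6]
width: 0.998
grip_force: 0.0
```

Emit:
carry_out(
  rows=[
    {"jaw": 100,"offset": [-0.035,-0.015,0],"angular": [0,0,0]},
    {"jaw": 100,"offset": [-0.035,-0.015,0],"angular": [0,0,0]},
    {"jaw": 100,"offset": [-0.035,-0.015,0],"angular": [0,0,0]},
    {"jaw": 100,"offset": [-0.035,0,0],"angular": [0,0,0]},
    {"jaw": 100,"offset": [-0.035,0,0],"angular": [0,0,0]},
  ],
)

```text
t: 9.05
ee_pos: [0.482, -0.3751, 0.3218]
ee_rot: [3.141, 0.053, 0.001]
ft_force: [0.6, -0.5, 1.0]
width: 1.001
grip_force: 0.0
```

```bash
python3 - <<'E'
from h import *
s=get_state();print(s['t'],s['qpos'].round(2),s['ee_pos'],s['width'])
p=shot('wrist');cv2.imwrite('pics/w2.png',p['img'])
for l,z in(('whale_center',.031),('whale_nose',.031),('whale',.008),('sander_c',.022)):
    for uv,sc in pts(p,l): print(l,round(sc,2),np.round(uv),onz(p,uv,z))
for d in masks_of(p,'whale')[:1]:
    m=d['pixels'];v,u=np.nonzero(m);X=onz(p,np.c_[u,v],.031)[:,:2];c=X.mean(0)
    w,V=np.linalg.eigh(np.cov((X-c).T));print('mask',d['score'],m.sum(),c,np.degrees(np.arctan2(V[1,1],V[0,1])))
q=shot('side')
for l in('whale_center','whale_nose'):
    for uv,sc in pts(q,l): print('side',l,round(sc,2),np.round(uv),onz(q,uv,.031))
E
```

```text
9.05 [-0.03  0.52  0.91  1.59 -0.43  1.24 -0.58] [ 0.48204965 -0.37514917  0.32178843] 1.0012771608587268
whale_center 0.81 [317. 120.] [[ 0.52985834 -0.3726235   0.031     ]]
whale_nose 0.84 [312.  65.] [[ 0.59444694 -0.3650468   0.031     ]]
whale 0.63 [315. 125.] [[ 0.52251248 -0.37046358  0.008     ]]
sander_c 0.78 [210. 113.] [[ 0.53335744 -0.23535469  0.022     ]]
mask 0.76 4257 [ 0.52085601 -0.37299737] -174.1107901748231
side whale_center 0.87 [412. 310.] [[ 0.52792448 -0.37233153  0.031     ]]
side whale_nose 0.59 [426. 298.] [[ 0.59139095 -0.36769547  0.031     ]]
side whale_nose 0.51 [320. 271.] [[ 0.37660097 -0.10498388  0.031     ]]
```

View pics/w2.png

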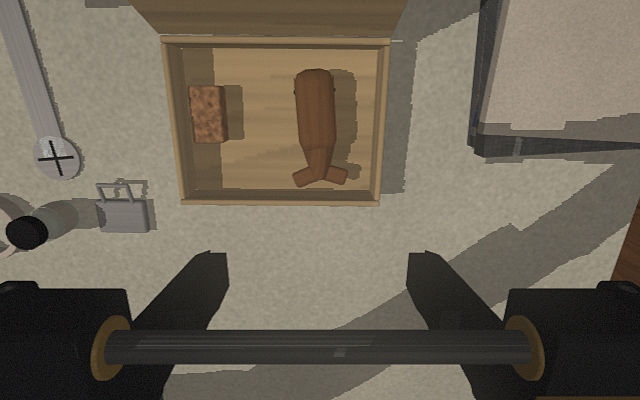

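The wrist view shows the whale at (316,115), nose at (313,70) and tail at (318,178), with the sander at (208,113). There is finger room on both sides. I descend on the whale's centre.

Emit:
carry_out(
  rows=[
    {"jaw": 85,"offset": [0.02,0.001,-0.033],"angular": [0,0,3.7]},
    {"jaw": 85,"offset": [0.02,0.001,-0.035],"angular": [0,0,0]},
    {"jaw": 85,"offset": [0.007,0.0005,-0.038],"angular": [0,0,0]},
    {"jaw": 85,"offset": [0,0,-0.038],"angular": [0,0,0]},
    {"jaw": 85,"offset": [0,0,-0.038],"angular": [0,0,0]},
  ],
)

```text
t: 9.92
ee_pos: [0.5328, -0.3713, 0.1368]
ee_rot: [3.137, 0.161, -0.0]
ft_force: [-0.1, 0.2, 0.3]
width: 0.849
grip_force: 0.0
```

Emit:
carry_out(
  rows=[
    {"jaw": 85,"offset": [0,0,-0.03],"angular": [0,0,0]},
    {"jaw": 85,"offset": [0,0,-0.03],"angular": [0,0,0]},
    {"jaw": 85,"offset": [0,0,-0.025],"angular": [0,0,0]},
    {"jaw": 85,"offset": [0,0,-0.022],"angular": [0,0,0]},
    {"jaw": 85,"offset": [0,0,-0.016],"angular": [0,0,0]},
  ],
)

```text
t: 10.33
ee_pos: [0.5313, -0.3709, 0.0133]
ee_rot: [-3.136, -0.159, 0.003]
ft_force: [-0.4, 1.3, 0.2]
width: 0.851
grip_force: 0.0
```

Emit:
carry_out(
  rows=[
    {"jaw": 30,"offset": [0,0,0],"angular": [0,0,0]},
    {"jaw": 30,"offset": [0,0,0],"angular": [0,0,0]},
    {"jaw": 30,"offset": [0,0,0],"angular": [0,0,0]},
    {"jaw": 30,"offset": [0,0,0],"angular": [0,0,0]},
    {"jaw": 30,"offset": [0,0,0],"angular": [0,0,0]},
  ],
)

```text
t: 10.75
ee_pos: [0.5325, -0.3726, 0.0177]
ee_rot: [3.136, 0.158, 0.003]
ft_force: [0.2, -1.0, 3.8]
width: 0.539
grip_force: 30.0
```

Emit:
carry_out(
  rows=[
    {"jaw": 30,"offset": [0,0,0.02],"angular": [0,0,0]},
    {"jaw": 30,"offset": [0,0,0.03],"angular": [0,0,0]},
    {"jaw": 30,"offset": [0,0,0.03],"angular": [0,0,0]},
    {"jaw": 30,"offset": [0,0,0.03],"angular": [0,0,0]},
    {"jaw": 30,"offset": [-0.01,0.01,0.02],"angular": [0,0,-3]},
  ],
)

```text
t: 11.17
ee_pos: [0.5235, -0.3642, 0.1502]
ee_rot: [3.137, 0.075, 0.008]
ft_force: [0.2, -0.7, -0.5]
width: 0.544
grip_force: 30.0
```

```bash
python3 - <<'E'
from h import *
p=shot('top');q=shot('side');print(q['s']['t'],q['s']['qpos'].round(2),q['s']['width'])
a=onz(p,[(352.5,212.5),(346,155)],.005);d=a[1]-a[0];print(a,np.degrees(np.arctan2(d[1],d[0])))
L=[(n,uv,s) for n,i in(('t',p),('s',q)) for uv,s in pts(i,'lens')];print(L)
i=p['img'][120:160,325:375];g=i.max(2)<45
r=cv2.minAreaRect(np.argwhere(g)[:,::-1].astype(np.float32)+[325,120]);b=cv2.boxPoints(r);print(r,onz(p,b,.181).round(3))
for im in(p,q):
  for d in masks_of(im,'whale')[:1]: print('whale',d['score'],d['pixels'].sum())
E
```

```text
11.2167 [ 0.03  0.73  0.77  1.68 -0.6   0.97 -0.51] 0.5392093559160189
[[ 0.46177297 -0.01170008  0.005     ]
 [ 0.66174227  0.01029807  0.005     ]] 6.2777314275706955
[('t', (350.91200000000003, 151.32000000000002), 0.95), ('t', (350.72, 235.48), 0.67), ('s', (362.88, 196.4), 0.98)]Traceback (most recent call last):
  File "<stdin>", line 6, in <module>
cv2.error: OpenCV(4.12.0) /io/opencv/modules/imgproc/src/convhull.cpp:143: error: (-215:Assertion failed) total >= 0 && (depth == CV_32F || depth == CV_32S) in function 'convexHull'
```

Emit:
carry_out(
  rows=[
    {"jaw": 30,"offset": [-0.005,0.029,0],"angular": [0,0,-6]},
    {"jaw": 30,"offset": [-0.005,0.029,0],"angular": [0,0,-6]},
    {"jaw": 30,"offset": [-0.005,0.029,0],"angular": [0,0,-6]},
    {"jaw": 30,"offset": [-0.005,0.029,0],"angular": [0,0,-6]},
    {"jaw": 30,"offset": [-0.005,0.029,0],"angular": [0,0,-6]},
  ],
)

```text
t: 11.78
ee_pos: [0.4957, -0.2153, 0.1448]
ee_rot: [3.051, -0.747, -0.003]
ft_force: [0.4, 0.6, -1.2]
width: 0.544
grip_force: 30.0
```

Emit:
carry_out(
  rows=[
    {"jaw": 30,"offset": [-0.005,0.029,-0.002],"angular": [0,0,-6]},
    {"jaw": 30,"offset": [-0.005,0.029,-0.002],"angular": [0,0,-6]},
    {"jaw": 30,"offset": [-0.005,0.029,-0.002],"angular": [0,0,-6]},
    {"jaw": 30,"offset": [-0.005,0.029,-0.002],"angular": [0,0,-6]},
    {"jaw": 30,"offset": [-0.005,0.029,-0.002],"angular": [0,0,-6]},
  ],
)

```text
t: 12.2
ee_pos: [0.4708, -0.0705, 0.135]
ee_rot: [2.753, -1.51, -0.002]
ft_force: [0.9, -0.0, -1.7]
width: 0.541
grip_force: 30.0
```

Emit:
carry_out(
  rows=[
    {"jaw": 30,"offset": [-0.005,0.029,-0.002],"angular": [0,0,-6]},
    {"jaw": 30,"offset": [-0.004,0.025,-0.002],"angular": [0,0,-6]},
    {"jaw": 30,"offset": [0,0.006,0],"angular": [0,0,-5]},
  ],
)

```text
t: 12.45
ee_pos: [0.461, -0.0074, 0.1301]
ee_rot: [2.504, -1.894, -0.006]
ft_force: [0.1, -0.1, -1.5]
width: 0.543
grip_force: 30.0
```

```bash
python3 - <<'E'
from h import *
s=get_state();Y=Ro.from_rotvec(s['ee_rot']).as_matrix();print(s['t'],s['qpos'].round(2),s['ee_pos'],Y.round(2),np.degrees(np.arctan2(Y[1,1],Y[0,1])))
E
```

```text
12.45 [-0.93  0.73  1.17  2.15 -0.9   0.9  -2.08] [ 0.46096195 -0.00744509  0.13013812] [[ 0.27 -0.96 -0.  ]
 [-0.96 -0.27  0.  ]
 [-0.    0.   -1.  ]] -164.19463008522345
```

Emit:
carry_out(
  rows=[
    {"jaw": 30,"offset": [0.003,-0.005,0.004],"angular": [0,0,-4.5]},
    {"jaw": 30,"offset": [0,0,0],"angular": [0,0,-4.5]},
    {"jaw": 30,"offset": [0,0,0],"angular": [0,0,0]},
    {"jaw": 30,"offset": [0,0,0],"angular": [0,0,0]},
    {"jaw": 30,"offset": [0,0,0],"angular": [0,0,0]},
  ],
)

```text
t: 12.87
ee_pos: [0.4652, -0.017, 0.1356]
ee_rot: [2.35, -2.083, -0.001]
ft_force: [0.9, 0.3, -1.7]
width: 0.542
grip_force: 30.0
```

```bash
python3 - <<'E'
from h import *
s=get_state();Y=Ro.from_rotvec(s['ee_rot']).as_matrix();print(s['t'],s['qpos'].round(2),s['ee_pos'],np.degrees(np.arctan2(Y[1,1],Y[0,1])))
q=shot('side');p=shot('top')
for l in('whale_center','whale_nose'):
    a=pts(p,l);b=pts(q,l)
    if a and b: print(l,a[0][1],b[0][1],tri([(p,a[0][0]),(q,b[0][0])]))
cv2.imwrite('pics/s2.png',q['img'][120:300,220:460].repeat(3,0).repeat(3,1))
E
```

```text
12.8667 [-0.92  0.74  1.19  2.14 -0.91  0.92 -2.21] [ 0.46520762 -0.01695649  0.1355577 ] -173.11021634390457
whale_center 0.39 0.75 [ 0.40073705 -0.18727311  0.36927639]
```

View pics/s2.png

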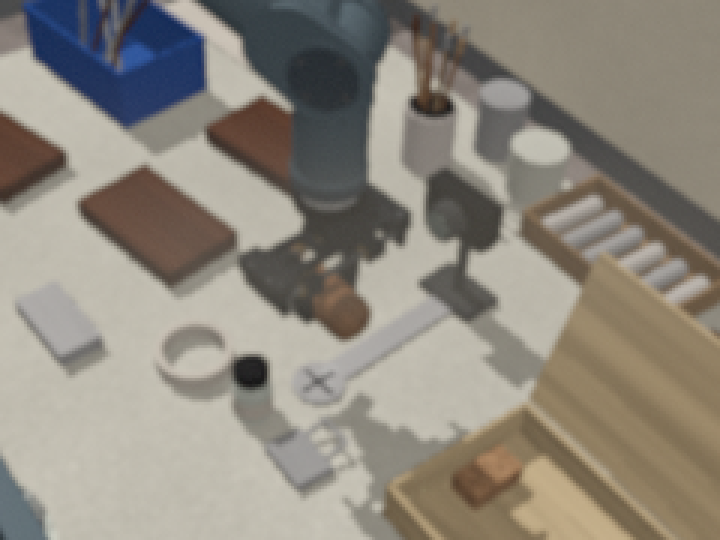

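The whale is level with its nose toward -y, at crop (340,310), and its left flank faces the lens. I hold here, then turn it head-on.

Emit:
carry_out(
  rows=[
    {"jaw": 30},
    {"jaw": 30},
    {"jaw": 30},
    {"jaw": 30},
    {"jaw": 30},
  ],
)

```text
validation failed for argument at $.ro...
```

Emit:
carry_out(
  rows=[
    {"jaw": 30,"offset": [0,0,0],"angular": [0,0,0]},
    {"jaw": 30,"offset": [0,0,0],"angular": [0,0,0]},
    {"jaw": 30,"offset": [0,0,0],"angular": [0,0,0]},
    {"jaw": 30,"offset": [0,0,0],"angular": [0,0,0]},
    {"jaw": 30,"offset": [0,0,0],"angular": [0,0,0]},
  ],
)

```text
t: 13.58
ee_pos: [0.4655, -0.0168, 0.1361]
ee_rot: [-2.348, 2.087, 0.0]
ft_force: [-0.2, 0.2, -1.3]
width: 0.546
grip_force: 30.0
```

Emit:
carry_out(
  rows=[
    {"jaw": 30,"offset": [0,0,0],"angular": [0,0,0]},
    {"jaw": 30,"offset": [0,0,0],"angular": [0,0,0]},
    {"jaw": 30,"offset": [0,0,0],"angular": [0,0,0]},
    {"jaw": 30,"offset": [0,0,0],"angular": [0,0,0]},
    {"jaw": 30,"offset": [0,0,0],"angular": [0,0,0]},
  ],
)

```text
t: 14.0
ee_pos: [0.4655, -0.0169, 0.1361]
ee_rot: [2.348, -2.087, -0.0]
ft_force: [0.1, 0.2, -1.1]
width: 0.543
grip_force: 30.0
```

Emit:
carry_out(
  rows=[
    {"jaw": 30,"offset": [0,0,0],"angular": [0,0,6]},
    {"jaw": 30,"offset": [0,0,0],"angular": [0,0,6]},
    {"jaw": 30,"offset": [0,0,0],"angular": [0,0,6]},
    {"jaw": 30,"offset": [0,0,0],"angular": [0,0,6]},
    {"jaw": 30,"offset": [0,0,0],"angular": [0,0,6]},
  ],
)

```text
t: 14.42
ee_pos: [0.4655, -0.0169, 0.1361]
ee_rot: [2.812, -1.401, 0.0]
ft_force: [-0.5, -0.2, -0.5]
width: 0.544
grip_force: 30.0
```

Emit:
carry_out(
  rows=[
    {"jaw": 30,"offset": [0,0,0],"angular": [0,0,6]},
    {"jaw": 30,"offset": [0,0,0],"angular": [0,0,6]},
    {"jaw": 30,"offset": [0,0,0],"angular": [0,0,6]},
    {"jaw": 30,"offset": [0,0,0],"angular": [0,0,6]},
    {"jaw": 30,"offset": [0,0,0],"angular": [0,0,6]},
  ],
)

```text
t: 14.83
ee_pos: [0.4655, -0.017, 0.1362]
ee_rot: [3.079, -0.625, 0.0]
ft_force: [0.3, -0.7, -1.2]
width: 0.546
grip_force: 30.0
```

Emit:
carry_out(
  rows=[
    {"jaw": 30,"offset": [0,0,0],"angular": [0,0,6]},
    {"jaw": 30,"offset": [0,0,0],"angular": [0,0,6]},
    {"jaw": 30,"offset": [0,0,0],"angular": [0,0,6]},
    {"jaw": 30,"offset": [0,0,0],"angular": [0,0,6]},
    {"jaw": 30,"offset": [0,0,0],"angular": [0,0,6]},
  ],
)

```text
t: 15.25
ee_pos: [0.4655, -0.017, 0.1362]
ee_rot: [3.136, 0.193, 0.0]
ft_force: [0.0, -0.0, -1.6]
width: 0.545
grip_force: 30.0
```

```bash
python3 - <<'E'
from h import *
s=get_state();Y=Ro.from_rotvec(s['ee_rot']).as_matrix();print(s['t'],s['qpos'].round(2),s['ee_pos'],np.degrees(np.arctan2(Y[1,1],Y[0,1])),Y[2].round(3))
E
```

```text
15.25 [-0.7   0.51  0.82  2.13 -0.56  0.73 -0.97] [ 0.46547353 -0.01699045  0.13616584] -82.97094531294809 [ 0.  0. -1.]
```

Emit:
carry_out(
  rows=[
    {"jaw": 30,"offset": [0,0,0],"angular": [0,0,0]},
    {"jaw": 30,"offset": [0,0,0],"angular": [0,0,0]},
    {"jaw": 30,"offset": [0,0,0],"angular": [0,0,0]},
    {"jaw": 30,"offset": [0,0,0],"angular": [0,0,0]},
    {"jaw": 30,"offset": [0,0,0],"angular": [0,0,0]},
  ],
)

```text
t: 15.67
ee_pos: [0.4655, -0.0169, 0.136]
ee_rot: [3.136, 0.183, -0.0]
ft_force: [-0.2, 0.4, -1.4]
width: 0.541
grip_force: 30.0
```

Emit:
carry_out(
  rows=[
    {"jaw": 30,"offset": [0,0,0],"angular": [0,0,0]},
    {"jaw": 30,"offset": [0,0,0],"angular": [0,0,0]},
    {"jaw": 30,"offset": [0,0,0],"angular": [0,0,0]},
    {"jaw": 30,"offset": [0,0,0],"angular": [0,0,0]},
    {"jaw": 30,"offset": [0,0,0],"angular": [0,0,0]},
  ],
)

```text
t: 16.08
ee_pos: [0.4655, -0.0168, 0.1361]
ee_rot: [3.136, 0.185, -0.0]
ft_force: [-1.1, 1.1, -2.2]
width: 0.543
grip_force: 30.0
```

Emit:
carry_out(
  rows=[
    {"jaw": 30,"offset": [0,0,0],"angular": [0,0,0]},
    {"jaw": 30,"offset": [0,0,0],"angular": [0,0,0]},
    {"jaw": 30,"offset": [0,0,0],"angular": [0,0,0]},
    {"jaw": 30,"offset": [0,0,0],"angular": [0,0,0]},
    {"jaw": 30,"offset": [0,0,0],"angular": [0,0,0]},
  ],
)

```text
t: 16.5
ee_pos: [0.4655, -0.0168, 0.1361]
ee_rot: [-3.136, -0.185, 0.0]
ft_force: [0.3, -0.2, -1.6]
width: 0.542
grip_force: 30.0
```

Emit:
carry_out(
  rows=[
    {"jaw": 30,"offset": [0,0,0],"angular": [0,0,6]},
    {"jaw": 30,"offset": [0,0,0],"angular": [0,0,6]},
    {"jaw": 30,"offset": [0,0,0],"angular": [0,0,6]},
    {"jaw": 30,"offset": [0,0,0],"angular": [0,0,6]},
    {"jaw": 30,"offset": [0,0,0],"angular": [0,0,6]},
  ],
)

```text
t: 16.92
ee_pos: [0.4655, -0.0169, 0.1361]
ee_rot: [2.979, 0.998, 0.0]
ft_force: [-0.8, -0.3, -2.1]
width: 0.548
grip_force: 30.0
```

Emit:
carry_out(
  rows=[
    {"jaw": 30,"offset": [0,0,0],"angular": [0,0,6]},
    {"jaw": 30,"offset": [0,0,0],"angular": [0,0,6]},
    {"jaw": 30,"offset": [0,0,0],"angular": [0,0,6]},
    {"jaw": 30,"offset": [0,0,0],"angular": [0,0,6]},
    {"jaw": 30,"offset": [0,0,0],"angular": [0,0,6]},
  ],
)

```text
t: 17.33
ee_pos: [0.4655, -0.017, 0.1361]
ee_rot: [2.619, 1.735, 0.0]
ft_force: [-0.1, -0.6, -0.8]
width: 0.542
grip_force: 30.0
```

Emit:
carry_out(
  rows=[
    {"jaw": 30,"offset": [0,0,0],"angular": [0,0,6]},
    {"jaw": 30,"offset": [0,0,0],"angular": [0,0,6]},
    {"jaw": 30,"offset": [0,0,0],"angular": [0,0,6]},
    {"jaw": 30,"offset": [0,0,0],"angular": [0,0,6]},
    {"jaw": 30,"offset": [0,0,0],"angular": [0,0,6]},
  ],
)

```text
t: 17.75
ee_pos: [0.4655, -0.017, 0.1361]
ee_rot: [2.081, 2.353, -0.0]
ft_force: [0.0, -0.7, -2.3]
width: 0.54
grip_force: 30.0
```

Emit:
carry_out(
  rows=[
    {"jaw": 30,"offset": [0,0,0],"angular": [0,0,0]},
    {"jaw": 30,"offset": [0,0,0],"angular": [0,0,0]},
    {"jaw": 30,"offset": [0,0,0],"angular": [0,0,0]},
    {"jaw": 30,"offset": [0,0,0],"angular": [0,0,0]},
    {"jaw": 30,"offset": [0,0,0],"angular": [0,0,0]},
  ],
)

```text
t: 18.17
ee_pos: [0.4655, -0.0168, 0.1361]
ee_rot: [2.088, 2.347, -0.0]
ft_force: [0.4, -0.6, -1.5]
width: 0.544
grip_force: 30.0
```

```bash
python3 - <<'E'
from h import *
s=get_state();Y=Ro.from_rotvec(s['ee_rot']).as_matrix();print(s['t'],s['qpos'].round(2),s['ee_pos'],np.degrees(np.arctan2(Y[1,1],Y[0,1])),Y[2].round(3))
E
```

```text
18.1667 [-0.39  0.41  0.4   2.11 -0.25  0.67  0.3 ] [ 0.46550079 -0.01681958  0.13606581] 6.677990092461764 [-0. -0. -1.]
```

Emit:
carry_out(
  rows=[
    {"jaw": 30,"offset": [0,0,0],"angular": [0,0,0]},
    {"jaw": 30,"offset": [0,0,0],"angular": [0,0,0]},
    {"jaw": 30,"offset": [0,0,0],"angular": [0,0,0]},
    {"jaw": 30,"offset": [0,0,0],"angular": [0,0,0]},
    {"jaw": 30,"offset": [0,0,0],"angular": [0,0,0]},
  ],
)

```text
t: 18.58
ee_pos: [0.4655, -0.0168, 0.1361]
ee_rot: [2.087, 2.348, -0.0]
ft_force: [0.4, 0.5, -0.2]
width: 0.538
grip_force: 30.0
```

Emit:
carry_out(
  rows=[
    {"jaw": 30,"offset": [0,0,0],"angular": [0,0,0]},
    {"jaw": 30,"offset": [0,0,0],"angular": [0,0,0]},
    {"jaw": 30,"offset": [0,0,0],"angular": [0,0,0]},
    {"jaw": 30,"offset": [0,0,0],"angular": [0,0,0]},
    {"jaw": 30,"offset": [0,0,0],"angular": [0,0,0]},
  ],
)

```text
t: 19.0
ee_pos: [0.4655, -0.0169, 0.1361]
ee_rot: [2.087, 2.348, -0.0]
ft_force: [-0.3, -0.2, -2.2]
width: 0.543
grip_force: 30.0
```

Emit:
carry_out(
  rows=[
    {"jaw": 30,"offset": [-0.002,0.02,0],"angular": [0,0,0.5]},
    {"jaw": 30,"offset": [-0.004,0.035,0],"angular": [0,0,0.5]},
    {"jaw": 30,"offset": [-0.004,0.035,0],"angular": [0,0,0.5]},
    {"jaw": 30,"offset": [-0.004,0.035,0],"angular": [0,0,0.5]},
    {"jaw": 30,"offset": [-0.004,0.035,0],"angular": [0,0,0.5]},
  ],
)

```text
t: 19.42
ee_pos: [0.4472, 0.1447, 0.1362]
ee_rot: [2.035, 2.393, 0.0]
ft_force: [0.1, -0.3, -1.0]
width: 0.544
grip_force: 30.0
```

Emit:
carry_out(
  rows=[
    {"jaw": 30,"offset": [-0.004,0.035,0],"angular": [0,0,0.5]},
    {"jaw": 30,"offset": [-0.004,0.035,0],"angular": [0,0,0.5]},
    {"jaw": 30,"offset": [-0.004,0.035,0],"angular": [0,0,0.5]},
    {"jaw": 30,"offset": [-0.004,0.035,0],"angular": [0,0,0]},
    {"jaw": 30,"offset": [-0.002,0.03,0],"angular": [0,0,0]},
  ],
)

```text
t: 19.83
ee_pos: [0.4285, 0.3159, 0.1361]
ee_rot: [-2.001, -2.421, -0.0]
ft_force: [1.3, -0.2, -0.9]
width: 0.541
grip_force: 30.0
```

Emit:
carry_out(
  rows=[
    {"jaw": 30,"offset": [0,0.018,0],"angular": [0,0,0]},
    {"jaw": 30,"offset": [0,0,-0.02],"angular": [0,0,0]},
    {"jaw": 30,"offset": [0,0,-0.02],"angular": [0,0,0]},
    {"jaw": 30,"offset": [0,0,0],"angular": [0,0,0]},
  ],
)

```text
t: 20.17
ee_pos: [0.4273, 0.3301, 0.0931]
ee_rot: [-2.002, -2.42, 0.009]
ft_force: [-0.9, -0.2, -1.5]
width: 0.541
grip_force: 30.0
```

```bash
python3 - <<'E'
from h import *
p=shot('wrist');s=p['s'];Y=Ro.from_rotvec(s['ee_rot']).as_matrix();print(s['t'],s['qpos'].round(2),s['ee_pos'],np.degrees(np.arctan2(Y[1,1],Y[0,1])))
cv2.imwrite('pics/w3.png',p['img'])
v=[px(p,[.43+x*np.cos(.18)-y*np.sin(.18),.331+x*np.sin(.18)+y*np.cos(.18),.03]).round() for x,y in((-.06,-.1),(.06,-.1),(.06,.1),(-.06,.1))];print('pred corners',v)
E
```

```text
20.1667 [-0.97  0.58  0.3   1.94 -0.27  0.67 -0.32] [0.42733051 0.33014586 0.09310347] 10.81621608038491
pred corners [array([241., 341.]), array([397., 343.]), array([427.,  61.]), array([219.,  59.])]
```

View pics/w3.png

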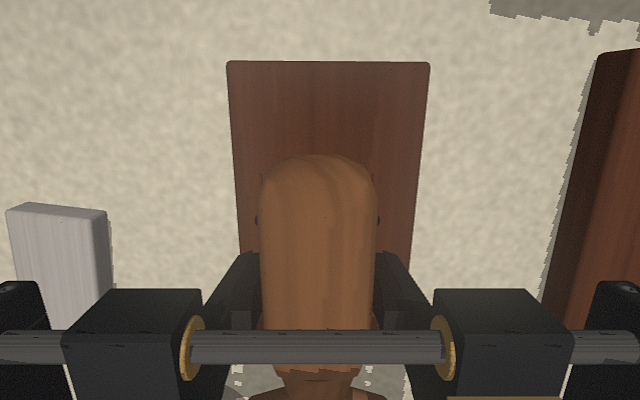

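The whale hangs nose-out at (318,230) over the plinth. The plinth's far corners at (228,61) and (430,61) match the predicted ones within 3 mm. I lower it.

Emit:
carry_out(
  rows=[
    {"jaw": 30,"offset": [0.005,0.001,-0.018],"angular": [0,0,0]},
    {"jaw": 30,"offset": [0,0,-0.016],"angular": [0,0,0]},
    {"jaw": 30,"offset": [0,0,-0.012],"angular": [0,0,0]},
    {"jaw": 30,"offset": [0,0,-0.005],"angular": [0,0,0]},
    {"jaw": 30,"offset": [0,0,0],"angular": [0,0,0]},
  ],
)

```text
t: 20.63
ee_pos: [0.4341, 0.3316, 0.0447]
ee_rot: [-2.004, -2.419, 0.002]
ft_force: [0.2, 0.0, -1.1]
width: 0.543
grip_force: 30.0
```

Emit:
carry_out(
  rows=[
    {"jaw": 30,"offset": [0,0,-0.002],"angular": [0,0,0]},
    {"jaw": 30,"offset": [0,0,0],"angular": [0,0,0]},
  ],
)

```text
t: 20.8
ee_pos: [0.4349, 0.3324, 0.0437]
ee_rot: [2.004, 2.42, 0.001]
ft_force: [-0.1, 0.6, -1.8]
width: 0.542
grip_force: 30.0
```

Emit:
carry_out(
  rows=[
    {"jaw": 30,"offset": [0,0,-0.003],"angular": [0,0,0]},
    {"jaw": 30,"offset": [0,0,0],"angular": [0,0,0]},
  ],
)

```text
t: 20.97
ee_pos: [0.4346, 0.3323, 0.0403]
ee_rot: [2.004, 2.42, 0.001]
ft_force: [0.4, 0.2, -1.3]
width: 0.544
grip_force: 30.0
```

Emit:
carry_out(
  rows=[
    {"jaw": 30,"offset": [0,0,-0.0015],"angular": [0,0,0]},
    {"jaw": 30,"offset": [0,0,0],"angular": [0,0,0]},
  ],
)

```text
t: 21.13
ee_pos: [0.4347, 0.3324, 0.0396]
ee_rot: [-2.003, -2.419, -0.001]
ft_force: [-2.6, -1.3, 9.7]
width: 0.542
grip_force: 30.0
```

Contact at 9.7 N. I open up to the fingers' clearance and rise.

Emit:
carry_out(
  rows=[
    {"jaw": 90,"offset": [0,0,0],"angular": [0,0,0]},
    {"jaw": 90,"offset": [0,0,0],"angular": [0,0,0]},
    {"jaw": 90,"offset": [0,0,0],"angular": [0,0,0]},
    {"jaw": 90,"offset": [0,0,0],"angular": [0,0,0]},
    {"jaw": 90,"offset": [0,0,0],"angular": [0,0,0]},
  ],
)

```text
t: 21.55
ee_pos: [0.4345, 0.3322, 0.0386]
ee_rot: [2.004, 2.42, -0.0]
ft_force: [0.5, 0.8, 0.5]
width: 0.889
grip_force: 0.0
```

Emit:
carry_out(
  rows=[
    {"jaw": 90,"offset": [0,0,0.01],"angular": [0,0,0]},
    {"jaw": 90,"offset": [0,0,0.03],"angular": [0,0,0]},
    {"jaw": 90,"offset": [0,0,0.035],"angular": [0,0,0]},
    {"jaw": 90,"offset": [0,0,0.035],"angular": [0,0,0]},
    {"jaw": 90,"offset": [0,0,0.035],"angular": [0,0,0]},
  ],
)

```text
t: 21.97
ee_pos: [0.4343, 0.3318, 0.1858]
ee_rot: [2.004, 2.419, -0.0]
ft_force: [-0.2, 0.1, 0.4]
width: 0.9
grip_force: 0.0
```

Emit:
carry_out(
  rows=[
    {"jaw": 90,"offset": [0,-0.035,0.02],"angular": [0,0,0]},
    {"jaw": 90,"offset": [0,-0.035,0.02],"angular": [0,0,0]},
    {"jaw": 90,"offset": [0,-0.035,0.01],"angular": [0,0,0]},
    {"jaw": 90,"offset": [0,0,0],"angular": [0,0,0]},
  ],
)

```text
t: 22.3
ee_pos: [0.4361, 0.2204, 0.2365]
ee_rot: [2.013, 2.41, 0.003]
ft_force: [0.6, -0.5, -1.4]
width: 0.893
grip_force: 0.0
```

```bash
python3 - <<'E'
from h import *
p=shot('wrist');cv2.imwrite('pics/w4.png',p['img']);print(p['s']['t'])
for l,z in(('whale_center',.053),('whale_nose',.053),('plinth_top',.03)):
    for uv,sc in pts(p,l)[:2]: print(l,round(sc,2),np.round(uv),onz(p,uv,z))
E
```

```text
22.3
whale_center 0.86 [339.  61.] [[0.43707978 0.33126363 0.053     ]]
plinth_top 0.61 [580.  51.] [[0.6656379 0.3835878 0.03     ]]
```

View pics/w4.png

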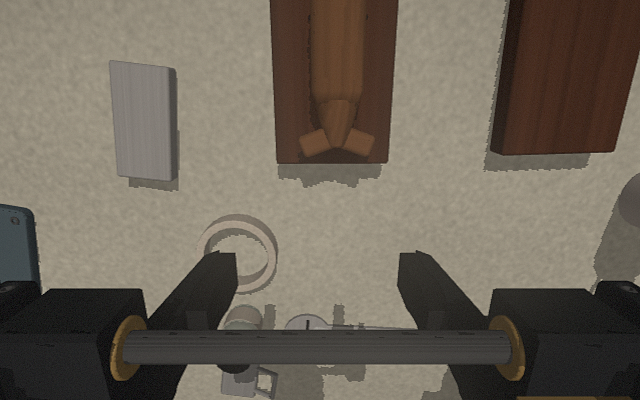

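The whale lies on its belly, centred and lengthwise on the plinth: its tail is at (338,140) between the plinth edges at 275 and 388. The gripper is clear, so I hand in.

```bash
python3 -c "
from plant import *
print(hand_in())"
```

```text
the job is handed in; nothing more can be done
None
```

I opened the lid, showed the whale in all three poses, set it belly down and lengthwise in the middle of the plinth, and handed the job in at about 22 s; no verdict came back.

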